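Brush out the tumblers and cover them

TASK

Take the bottle brush out of its stand and scrub out every white tumbler, starting with the tallest and working down to the shortest: in each one push the brush to the bottom, draw it up until its bristle tip comes near the rim, and push it to the bottom again. When all are scrubbed, the brush goes back upright in its stand and every tumbler gets a wooden cover, knob up, with its plug inside the rim so that it sits flat and level; a spare cover may stay where it is. Leave the tumblers standing upright on the worktop, and do not disturb the mug, the tin or the pot.

Things in the scene. Friction and masses are not known exactly. Their poses are not given: they have to be found in the camera images.
- tumbler_tall: tall white ceramic tumbler, an open straight-sided beaker 100 mm high, 64 mm outside and 56 mm inside diameter, inner floor 6 mm above its underside, about 0.35 kg, heavy-bottomed, loose and standing on the worktop; may be absent. Origin: centre of its underside, z up to the mouth
- tumbler_tall_floor (a point): centre of the tall tumbler's inner floor, 6 mm above its underside, z up
- tumbler_tall_rim (a point): centre of the tall tumbler's mouth, in the plane of the rim, 100 mm above its underside, z up
- tumbler_middle: middle white ceramic tumbler, an open straight-sided beaker 82 mm high, 64 mm outside and 56 mm inside diameter, inner floor 6 mm above its underside, about 0.35 kg, heavy-bottomed, loose and standing on the worktop; may be absent. Origin: centre of its underside, z up to the mouth
- tumbler_middle_floor (a point): centre of the middle tumbler's inner floor, 6 mm above its underside, z up
- tumbler_middle_rim (a point): centre of the middle tumbler's mouth, in the plane of the rim, 82 mm above its underside, z up
- tumbler_short: short white ceramic tumbler, an open straight-sided beaker 64 mm high, 64 mm outside and 56 mm inside diameter, inner floor 6 mm above its underside, about 0.35 kg, heavy-bottomed, loose and standing on the worktop; may be absent. Origin: centre of its underside, z up to the mouth
- tumbler_short_floor (a point): centre of the short tumbler's inner floor, 6 mm above its underside, z up
- tumbler_short_rim (a point): centre of the short tumbler's mouth, in the plane of the rim, 64 mm above its underside, z up
- cover_1: one of three identical loose wooden covers, 80 g; any fits any tumbler. From below: a round plug 46 mm across (chamfered to 40), 10 mm deep, that hangs inside the rim; a disc 72 mm across from 10 to 16 mm; a round knob 16 to 22 mm across from 16 to 53 mm. It lies plug down on the worktop. Origin: centre of the plug's underside, z up; seated, it is 10 mm below the rim plane
- cover_2: one of three identical loose wooden covers, 80 g; any fits any tumbler. From below: a round plug 46 mm across (chamfered to 40), 10 mm deep, that hangs inside the rim; a disc 72 mm across from 10 to 16 mm; a round knob 16 to 22 mm across from 16 to 53 mm. It lies plug down on the worktop. Origin: centre of the plug's underside, z up; seated, it is 10 mm below the rim plane
- cover_3: one of three identical loose wooden covers, 80 g; any fits any tumbler. From below: a round plug 46 mm across (chamfered to 40), 10 mm deep, that hangs inside the rim; a disc 72 mm across from 10 to 16 mm; a round knob 16 to 22 mm across from 16 to 53 mm. It lies plug down on the worktop. Origin: centre of the plug's underside, z up; seated, it is 10 mm below the rim plane
- bottle_brush: straight rigid bottle brush 220 mm long, 80 g, standing upright in its stand: a bristle head 39 mm in diameter with a flat end from 0 to 72 mm, a thin wire stem, and a round grey handle 18 mm in diameter from 126 to 212 mm. Origin: centre of the flat bristle end (the tip), z along the brush to the handle's end
- brush_grip (a point): point on the axis of the brush handle 190 mm above the tip, good to grip from above
- brush_stand: round steel brush stand, fixed to the worktop (its place differs from start to start): a foot 90 mm in diameter and an upright open cup 68 mm outside and 62 mm inside diameter, 60 mm high, with its inner floor 10 mm above the worktop. Origin: centre of its underside
- stand_floor (a point): centre of the inner floor of the brush stand, where the brush tip stands, 10 mm above the worktop, z up
- green_mug: small green mug with a handle, 48 mm high, a bystander to be left alone; origin in its underside
- round_tin: round food tin, 75 mm in diameter, 58 mm high, a bystander to be left alone; origin at its underside's centre
- white_pot: low round white lidded pot, 69 mm in diameter, 41 mm high, a bystander to be left alone; origin at its underside's centre
Not all that is in view belongs to the job. What is shaped like the cover_2 but blue, pink or purple is not meant.

How it is judged:
On the way, in this order (a step that is already met when the one before it is completed fails the run):
1. the brush tip is down at the inner floor of the tall tumbler (if that tumbler is there) (horizontal distance between bottle_brush and tumbler_tall_floor below 0.018 m and z of bottle_brush in the frame of tumbler_tall_floor between -0.006 and 0.015 m), for 0.05 s.
2. the brush is drawn up inside the tall tumbler, its tip at least 40 mm above the inner floor and still in the mouth (horizontal distance between bottle_brush and tumbler_tall_floor below 0.024 m and z of bottle_brush in the frame of tumbler_tall_floor between 0.04 and 0.096 m), for 0.05 s.
3. the brush tip is down at the inner floor of the tall tumbler a second time (all of step 1), for 0.05 s.
4. the brush tip is down at the inner floor of the middle tumbler (if that tumbler is there) (horizontal distance between bottle_brush and tumbler_middle_floor below 0.018 m and z of bottle_brush in the frame of tumbler_middle_floor between -0.006 and 0.015 m), for 0.05 s.
5. the brush is drawn up inside the middle tumbler, its tip at least 40 mm above the inner floor and still in the mouth (horizontal distance between bottle_brush and tumbler_middle_floor below 0.024 m and z of bottle_brush in the frame of tumbler_middle_floor between 0.04 and 0.078 m), for 0.05 s.
6. the brush tip is down at the inner floor of the middle tumbler a second time (all of step 4), for 0.05 s.
7. the brush tip is down at the inner floor of the short tumbler (if that tumbler is there) (horizontal distance between bottle_brush and tumbler_short_floor below 0.018 m and z of bottle_brush in the frame of tumbler_short_floor between -0.006 and 0.015 m), for 0.05 s.
8. the brush is drawn up inside the short tumbler, its tip at least 40 mm above the inner floor and still in the mouth (horizontal distance between bottle_brush and tumbler_short_floor below 0.024 m and z of bottle_brush in the frame of tumbler_short_floor between 0.04 and 0.06 m), for 0.05 s.
9. the brush tip is down at the inner floor of the short tumbler a second time (all of step 7), for 0.05 s.
At the end, for the whole second after the job is handed in: Every tumbler present stands upright on the worktop, a cover seated on it: centred to 9 mm, underside 7 to 13 mm below the rim, level within 4 degrees. The brush stands in its stand, tip within 20 mm of the centre and 15 mm of the floor, leaning under 14 degrees. All at rest (((horizontal distance between cover_1 and tumbler_tall_rim below 0.009 m and z of cover_1 in the frame of tumbler_tall_rim between -0.013 and -0.007 m and angle between cover_1's own z axis and vertical below 0.07 rad and linear speed of cover_1 below 0.02 m/s) or (horizontal distance between cover_2 and tumbler_tall_rim below 0.009 m and z of cover_2 in the frame of tumbler_tall_rim between -0.013 and -0.007 m and angle between cover_2's own z axis and vertical below 0.07 rad and linear speed of cover_2 below 0.02 m/s) or (horizontal distance between cover_3 and tumbler_tall_rim below 0.009 m and z of cover_3 in the frame of tumbler_tall_rim between -0.013 and -0.007 m and angle between cover_3's own z axis and vertical below 0.07 rad and linear speed of cover_3 below 0.02 m/s)) and angle between each of tumbler_tall, tumbler_middle, tumbler_short's own z axis and vertical below 0.07 rad and height (world z) of each of tumbler_tall, tumbler_middle, tumbler_short below 0.01 m and linear speed of each of tumbler_tall, tumbler_middle, tumbler_short, bottle_brush below 0.02 m/s and ((horizontal distance between cover_1 and tumbler_middle_rim below 0.009 m and z of cover_1 in the frame of tumbler_middle_rim between -0.013 and -0.007 m and angle between cover_1's own z axis and vertical below 0.07 rad and linear speed of cover_1 below 0.02 m/s) or (horizontal distance between cover_2 and tumbler_middle_rim below 0.009 m and z of cover_2 in the frame of tumbler_middle_rim between -0.013 and -0.007 m and angle between cover_2's own z axis and vertical below 0.07 rad and linear speed of cover_2 below 0.02 m/s) or (horizontal distance between cover_3 and tumbler_middle_rim below 0.009 m and z of cover_3 in the frame of tumbler_middle_rim between -0.013 and -0.007 m and angle between cover_3's own z axis and vertical below 0.07 rad and linear speed of cover_3 below 0.02 m/s)) and ((horizontal distance between cover_1 and tumbler_short_rim below 0.009 m and z of cover_1 in the frame of tumbler_short_rim between -0.013 and -0.007 m and angle between cover_1's own z axis and vertical below 0.07 rad and linear speed of cover_1 below 0.02 m/s) or (horizontal distance between cover_2 and tumbler_short_rim below 0.009 m and z of cover_2 in the frame of tumbler_short_rim between -0.013 and -0.007 m and angle between cover_2's own z axis and vertical below 0.07 rad and linear speed of cover_2 below 0.02 m/s) or (horizontal distance between cover_3 and tumbler_short_rim below 0.009 m and z of cover_3 in the frame of tumbler_short_rim between -0.013 and -0.007 m and angle between cover_3's own z axis and vertical below 0.07 rad and linear speed of cover_3 below 0.02 m/s)) and horizontal distance between bottle_brush and stand_floor below 0.02 m and z of bottle_brush in the frame of stand_floor below 0.015 m and angle between bottle_brush's own z axis and vertical below 0.25 rad); the robot touches nothing.
It fails at once if the green mug is shifted by more than 30 mm (distance of green_mug from where it was at the start of the episode above 0.03 m).
It fails at once if the round tin is shifted by more than 30 mm (distance of round_tin from where it was at the start of the episode above 0.03 m).
It fails at once if the white pot is shifted by more than 30 mm (distance of white_pot from where it was at the start of the episode above 0.03 m).
It fails at once if a tumbler is tipped over (leaning more than 45 degrees) (angle between any of tumbler_tall, tumbler_middle, tumbler_short's own z axis and vertical above 0.8 rad).
Of tumbler_tall, tumbler_middle, tumbler_short only 2 to 3 are there at a start; the rules pass over those that are not, and their reading is None.
At some moment in a run one of tumbler_tall, tumbler_middle, tumbler_short may be knocked a few centimetres aside while the robot is not near it.
It also fails if it takes over 210 s, if anything falls off the work surface, if the arm or the gripper's body presses on something with over 40 N, if the wrist force passes 120 N, or if a joint passes its speed limit or range.

ROBOT

A 7-joint arm with a two-finger parallel gripper is mounted at the origin on a cart in front of the work surface, level with it; the furniture and walls round the work are solid. World frame = base frame: x ahead of the robot, y to its left, z up, the work surface at z = 0. Lengths are in m, angles in rad, forces in N, time in s.
With the tool pointing down it reaches from about 0.425 to 0.8 m from the base axis. Payload 8.3 kg.
Tool frame: the origin (TCP) lies midway between the tips of the shut fingers; the grasp point (between the pads) lies 19 mm behind it; z points along the fingers, y is the line along which they close (so a half turn about z gives the same grasp; the last joint's range is limited). The gripper opens to 85 mm and grips with 20 to 120 N. Pads are 22 mm wide; open, the fingers measure 114 mm over their backs; the gripper's body (76 mm by 85 mm) begins 54 mm behind the grasp point. The pads swing forward as they close: fully open they stand 13 mm farther back than shut.
Start: joints at [-1.259, 0.383, 0.016, 1.37, -0.006, 1.388, -0.046], TCP at [0.229, 0.582, 0.231] pointing down, gripper open.
Joint ranges: [-2.95, 2.95], [-0.25, 2.06], [-1.52, 1.56], [0.18, 2.33], [-1.44, 4.58], [0.02, 2.06], [-3.01, 3.01]. Speed limits (rad/s): [2.39, 2.39, 3.01, 3.01, 3.14, 3.14, 3.14].

INTERFACE

Orientations are given as a 3x3 rotation matrix whose columns are the frame's x, y, z axes.
In Python, from rig import manip, cams gives the robot as it stands. The module is installed in compiled form; this text tells all that it offers.
- The arm moves only by the shell command python3 -m pendant 'ROWS' [FORCE]. ROWS is a JSON object of lists of equal length, an entry for each row: "twist": the turn, a rotation vector about the tool's x, y, z in degrees, a list of three; "xyz": the shift along the tool's x, y, z in m, a list of three; "jaw": the opening, from 0 (shut) to 1 (fully open). A call has exactly 5 rows; each row is the pose to reach, as a shift and turn from the pose commanded when the call began, along the tool's axes at that moment; what a row does not reach only later rows make up. A row lasts 1/10 s, in which the tool goes at most 50 mm and 8.59 degrees, less where a joint would pass 70% of its speed; a pose out of reach is approached as far as the arm can. A call with a gripper value outside its range is refused whole. The fingers move at their own pace and stop on an object; FORCE is the grip in N (left out, the last holds). Time passes only in rows, so rows that repeat a pose let the fingers close, or fill a call up. It gives the time, the measured TCP pose, the force, the opening and the grip force at its end, in the units of the state.
- manip.state(): the state, without advancing time (a new reading comes with each control period).
- cams.grab_frame(name): name is "scene" or "side" or "wrist"; returns the picture (420x560x3 uint8, red, green, blue); there is no depth.
- cams.camera_model(name): a dict with "intrinsics" (3x3 intrinsics, pixels), "pose" (4x4, takes a point from camera to world coordinates); the wrist camera has in their place "T_tool_cam" (4x4, takes a point from camera to tool coordinates, whose origin is the TCP and whose axes are the flange's). Camera axes: x right, y down, z forward; pixel columns grow to the right and rows downward; lengths in m; the calibration is good to about 2 mm. A picture is of the moment at which its call begins: read the wrist's pose just before it. camera_model takes no time and is no camera call.
- manip.finish_job(): hands the job in; it is judged then, once.
The state is a dict: "time_s": time; "q": joint angles; "qvel": joint speeds; "joint_torque": joint torques, N m; "tool_pos": TCP position; "ee_rot": TCP orientation; "force": force on the tool from outside, world axes, zero at the start; "ft_torque": the same for the moment, N m; "gripper_width": finger opening in m; "grasp_force": force on a finger pad.
Only numpy, scipy, OpenCV 4.12 (cv2) and the standard library are available. Lean on these libraries where they do the work, as an engineer would, in place of code of your own. Each camera call takes 0.05 s, during which the arm holds its last target. There are 200 camera calls.

## Working session

There is one attempt and no reset: what is moved stays moved. The work goes in short steps, Python scripts to look and compute and a shell command to move; the robot and the scene stay as the last step left them, time stands still between calls to the robot, and variables do not carry over. Pictures are saved under pics/ and viewed, at most 14 in all, crops included, and the job is handed in when it is done.

```bash
mkdir -p pics; cat > h.py <<'E'
import numpy as np, cv2
from rig import manip, cams
def grab(n,f=None):
    im=cams.grab_frame(n)[:,:,::-1].copy()
    if f: cv2.imwrite('pics/'+f,im)
    return im
def cam(n,st=None):
    m=cams.camera_model(n)
    K=np.array(m['intrinsics'])
    if 'pose' in m: return K,np.array(m['pose'])
    st=st or manip.state(); T=np.eye(4); T[:3,:3]=st['ee_rot']; T[:3,3]=st['tool_pos']
    return K,T@np.array(m['T_tool_cam'])
def ray(n,uv,z,c=None):
    K,T=c or cam(n)
    d=T[:3,:3]@np.linalg.solve(K,[uv[0],uv[1],1.]); o=T[:3,3]
    return o+d*(z-o[2])/d[2]
def proj(n,p,c=None):
    K,T=c or cam(n)
    q=K@(np.linalg.inv(T)@np.append(p,1))[:3]; return q[:2]/q[2]
E
python3 - <<'E'
from h import *
for n in('scene','side','wrist'):
    grab(n,n+'0.png'); K,T=cam(n); print(n,K[0,0],T.round(3).tolist())
s=manip.state(); print(s['tool_pos'],np.array(s['ee_rot']).round(3).tolist(),s['gripper_width'],s['time_s'])
E
```

```text
scene 543.5152326086691 [[0.479, -0.603, 0.637, -0.557], [-0.877, -0.347, 0.331, -0.602], [0.022, -0.718, -0.696, 1.288], [0.0, 0.0, 0.0, 1.0]]
side 538.9829079683853 [[-0.909, -0.145, 0.39, -0.145], [-0.416, 0.329, -0.848, 1.428], [-0.006, -0.933, -0.359, 0.786], [0.0, 0.0, 0.0, 1.0]]
wrist 317.4942121562793 [[0.365, 0.893, 0.265, 0.161], [0.931, -0.35, -0.104, 0.607], [-0.001, 0.285, -0.959, 0.372], [0.0, 0.0, 0.0, 1.0]]
[0.22862887 0.58128062 0.23049941] [[-0.931, 0.366, -0.001], [0.366, 0.931, -0.001], [-0.0, -0.002, -1.0]] 0.08544754785327892 0.15
```

View pics/scene0.png

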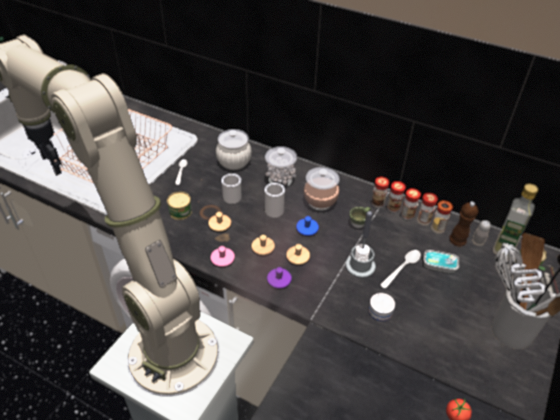

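View pics/side0.png

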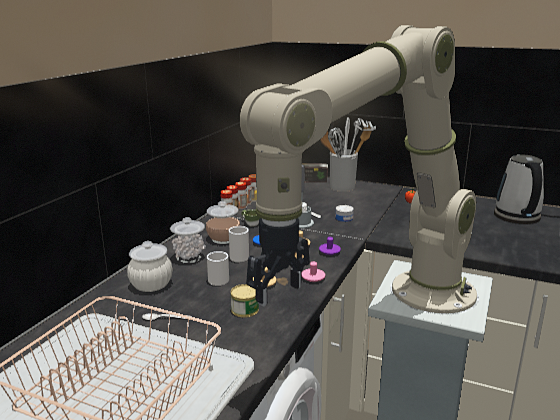

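The scene shows two tumblers at about (232,188) and (274,200), and wooden covers at (219,221), (263,244) and (298,254). The blue (308,226), pink (222,257) and purple (279,278) covers are decoys. The stand with the brush is at (362,260), the mug at (358,215), the tin at (179,205) and the white pot at (382,306). Next is a close crop to confirm.

```bash
python3 - <<'E'
import cv2
a=cv2.imread('pics/scene0.png')[160:300,160:400]
cv2.imwrite('pics/crop1.png',cv2.resize(a,None,fx=3.3,fy=3.3,interpolation=cv2.INTER_CUBIC))
E
```

```text
(no output)
```

View pics/crop1.png

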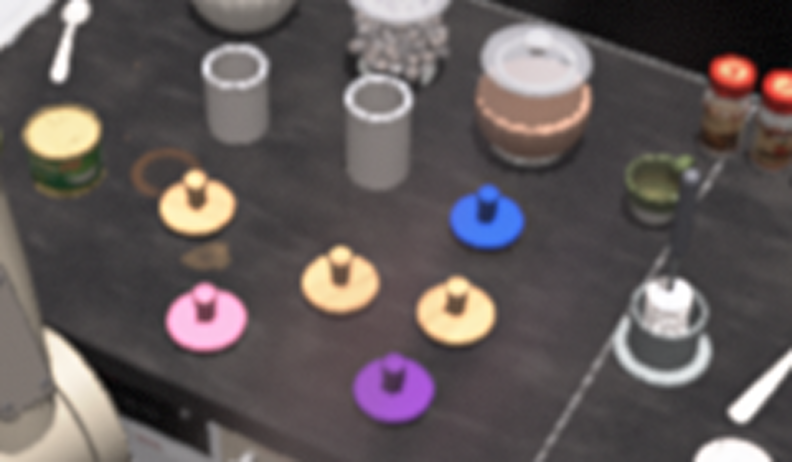

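```bash
cat >> h.py <<'E'
def full(u,v): return np.array([160+u/3.3,160+v/3.3])
E
python3 - <<'E'
from h import *
c=cam('scene')
for nm,rim,bot in(('L',(235,66),(238,140)),('R',(379,99),(378,187))):
    for h in(.1,.082,.064):
        p=ray('scene',full(*rim),h,c); d=p[:2]-c[1][:2,3]; d/=np.linalg.norm(d)
        b=p.copy(); b[2]=0; b[:2]-=d*.032
        print(nm,h,p.round(3),proj('scene',b,c).round(1),'seen',full(*bot).round(1))
for nm,uv in dict(c1=(197,205),c2=(340,282),c3=(456,312),blue=(487,220),pink=(206,318),purple=(393,388)).items():
    print(nm,ray('scene',full(*uv),.016,c).round(3))
print('stand',ray('scene',full(668,312),.06,c).round(3),'tip handle',ray('scene',full(690,175),.222,c).round(3))
print('mug',ray('scene',full(650,175),.048,c).round(3),'tin',ray('scene',full(63,132),.058,c).round(3),'pot',ray('scene',(382,302),.041,c).round(3))
E
```

```text
L 0.1 [0.58  0.182 0.1  ] [232.8 208.3] seen [232.1 202.4]
L 0.082 [0.597 0.194 0.082] [232.6 204.1] seen [232.1 202.4]
L 0.064 [0.615 0.205 0.064] [232.3 200. ] seen [232.1 202.4]
R 0.1 [0.609 0.032 0.1  ] [274.4 218.6] seen [274.5 216.7]
R 0.082 [0.627 0.041 0.082] [274.4 214.4] seen [274.5 216.7]
R 0.064 [0.645 0.051 0.064] [274.5 210.2] seen [274.5 216.7]
c1 [0.463 0.156 0.016]
c2 [ 0.444 -0.019  0.016]
c3 [ 0.465 -0.133  0.016]
blue [ 0.588 -0.104  0.016]
pink [0.342 0.067 0.016]
purple [ 0.356 -0.126  0.016]
stand [ 0.526 -0.318  0.06 ] tip handle [ 0.538 -0.311  0.222]
mug [ 0.696 -0.229  0.048] tin [0.449 0.304 0.058] pot [ 0.405 -0.431  0.041]
```

View pics/wrist0.png

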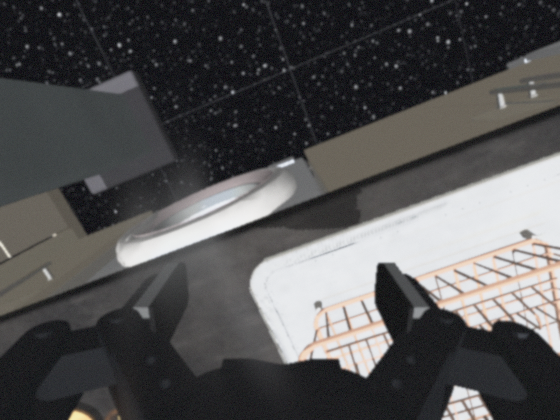

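The crop shows two tumblers: L with rim at (235,66) and R with rim at (379,99). Their proportions suggest R is tall and L is middle, and the wrist camera will confirm. The brush sits in its stand at (668,312). The wrist view shows only the worktop edge and the rack. I'll lift, swing toward the work area and square up the tool.

```bash
cat >> h.py <<'E'
from scipy.spatial.transform import Rotation as Ro
def need(x,y,z):
    s=manip.state(); R=np.array(s['ee_rot']); d=R.T@(np.array([x,y,z])-s['tool_pos'])
    W=np.array([[0,1,0],[1,0,0],[0,0,-1.]])
    t=Ro.from_matrix(R.T@W).as_rotvec(degrees=True)
    print('at',np.array(s['tool_pos']).round(4),'shift',d.round(4),'twist',t.round(2),'F',np.array(s['force']).round(1),'w',round(s['gripper_width'],4),'g',round(s['grasp_force'],1),'t',round(s['time_s'],2))
E
python3 -m pendant '{"twist":[[0,0,8],[0,0,16],[0,0,24],[0,0,32],[0,0,40]],"xyz":[[-0.02,-0.02,-0.04],[-0.05,-0.045,-0.07],[-0.09,-0.08,-0.09],[-0.13,-0.115,-0.1],[-0.165,-0.145,-0.12]],"jaw":[1,1,1,1,1]}' 40
python3 -c "
from h import *
need(.5,.05,.35)"
```

```text
time_s: 0.65
tool_pos: [0.325, 0.3929, 0.3471]
ee_rot: [[-0.472, 0.881, -0.001], [0.881, 0.472, -0.001], [-0.001, -0.001, -1.0]]
force: [0.6, -0.1, -0.5]
gripper_width: 0.0854
grasp_force: 0.0
at [0.325  0.3929 0.3471] shift [-0.3849 -0.0078 -0.0027] twist [-0.07  0.05 28.19] F [ 0.6 -0.1 -0.5] w 0.0854 g 0.0 t 0.65
```

```bash
python3 -m pendant '{"twist":[[0,0,7],[0,0,14],[0,0,21],[0,0,28.2],[0,0,28.2]],"xyz":[[-0.045,0,-0.01],[-0.09,0,-0.02],[-0.135,0,-0.03],[-0.18,0,-0.04],[-0.22,0,-0.05]],"jaw":[1,1,1,1,1]}'
python3 - <<'E'
from h import *
need(.5,.05,.4)
grab('wrist','w1.png')
E
```

```text
time_s: 1.15
tool_pos: [0.4303, 0.1995, 0.3978]
ee_rot: [[0.0, 1.0, 0.0], [1.0, -0.0, 0.0], [0.0, 0.0, -1.0]]
force: [0.4, 0.4, -0.7]
gripper_width: 0.0854
grasp_force: 0.0
at [0.4303 0.1995 0.3978] shift [-0.1495  0.0697 -0.0022] twist [ 0.   -0.01 -0.  ] F [ 0.4  0.4 -0.7] w 0.0854 g 0.0 t 1.15
```

View pics/w1.png

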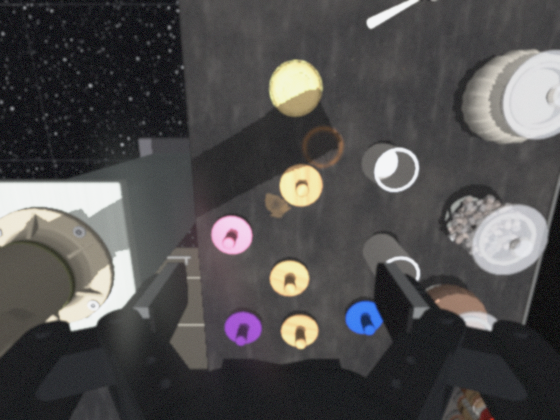

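The wrist view shows all three wood covers at (301,185), (290,278) and (300,331). Tumbler L has its rim at (396,170), and R's rim, at (402,272), is partly hidden by a finger. I'll cross-check the heights.

```bash
python3 - <<'E'
from h import *
c=cam('wrist'); im=cv2.imread('pics/w1.png')
for h in(.1,.082,.064): print(h,'L',ray('wrist',(397,170),h,c).round(3),'R',ray('wrist',(402,275),h,c).round(3))
hsv=cv2.cvtColor(im,cv2.COLOR_BGR2HSV)
m=cv2.inRange(hsv,(12,70,120),(28,255,255)); n,_,st,ce=cv2.connectedComponentsWithStats(m)
for i in range(1,n):
    if st[i,4]>200: print(st[i],ce[i].round(1),ray('wrist',ce[i],.016,c).round(3))
m=cv2.inRange(cv2.imread('pics/side0.png'),(120,120,120),(255,255,255))
n,_,st,ce=cv2.connectedComponentsWithStats(m)
# side-view predicted rim/base centres
s=cam('side')
for nm,h,p in(('L',.082,(.597,.194)),('L',.064,(.615,.205)),('R',.1,(.609,.032)),('R',.082,(.627,.041))): print(nm,h,proj('side',[*p,h],s).round(1),proj('side',[*p,0],s).round(1))
a=cv2.imread('pics/side0.png')[210:310,180:280]; cv2.imwrite('pics/cs.png',cv2.resize(a,None,fx=5,fy=5,interpolation=cv2.INTER_CUBIC))
E
```

```text
0.1 L [0.598 0.189 0.1  ] R [0.622 0.025 0.1  ]
0.082 L [0.605 0.186 0.082] R [0.63  0.016 0.082]
0.064 L [0.612 0.183 0.064] R [0.638 0.006 0.064]
[ 270   59   52   57 1071] [298.7  93.7] [0.464 0.295 0.016]
[ 266  164   57   53 1317] [297.5 189.3] [0.464 0.143 0.016]
[269 260  41  37 899] [287.9 279.7] [ 0.448 -0.028  0.016]
[280 314  39  36 911] [299.6 330. ] [ 0.471 -0.138  0.016]
L 0.082 [217.2 256.8] [218.3 281.4]
L 0.064 [210.3 262.7] [211.2 281.8]
R 0.1 [239.  230.5] [239.8 258.6]
R 0.082 [232.9 235.7] [233.6 258.7]
```

View pics/cs.png

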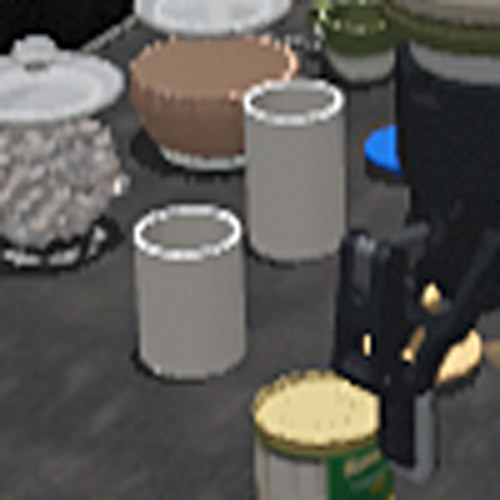

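Scene and side agree: R is the tall tumbler at about (0.609, 0.031), L is the middle one at about (0.597, 0.193), and there is no short tumbler. Next I'll go over to the brush and look.

```bash
python3 -m pendant '{"twist":[[0,0,0],[0,0,0],[0,0,0],[0,0,0],[0,0,0]],"xyz":[[-0.04,0.02,0],[-0.085,0.04,0],[-0.13,0.06,0],[-0.175,0.08,0],[-0.22,0.1,0]],"jaw":[1,1,1,1,1]}' >/dev/null
python3 -m pendant '{"twist":[[0,0,0],[0,0,0],[0,0,0],[0,0,0],[0,0,0]],"xyz":[[-0.045,0,0],[-0.09,0,0],[-0.135,0,0],[-0.18,0,0],[-0.22,0,0]],"jaw":[1,1,1,1,1]}' >/dev/null
python3 -m pendant '{"twist":[[0,0,0],[0,0,0],[0,0,0],[0,0,0],[0,0,0]],"xyz":[[0,0,0],[0,0,0],[0,0,0],[0,0,0],[0,0,0]],"jaw":[1,0.8,0.6,0.5,0.5]}' >/dev/null
python3 - <<'E'
from h import *
need(.526,-.318,.4)
grab('wrist','w2.png'); grab('scene','s2.png'); grab('side','d2.png')
a=cv2.imread('pics/s2.png')[180:290,320:420]; a=cv2.resize(a,None,fx=4,fy=4,interpolation=cv2.INTER_CUBIC)
b=cv2.resize(cv2.imread('pics/d2.png')[150:260,250:350],None,fx=4,fy=4,interpolation=cv2.INTER_CUBIC)
cv2.imwrite('pics/cb.png',np.hstack([a,b]))
E
```

```text
at [ 0.5326 -0.236   0.3974] shift [-0.0819 -0.0073 -0.0026] twist [ 0.01 -0.03  0.47] F [-0.2 -0.6  0.4] w 0.0426 g 0.0 t 2.7
```

View pics/w2.png

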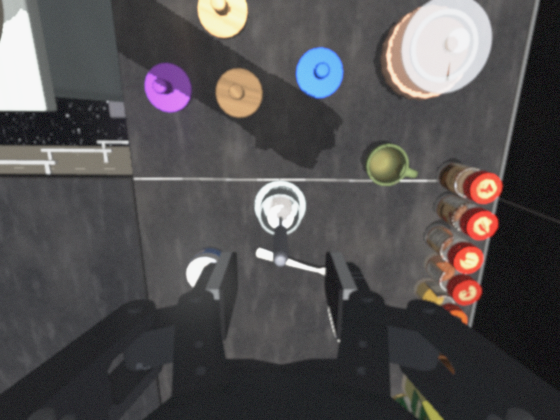

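View pics/cb.png

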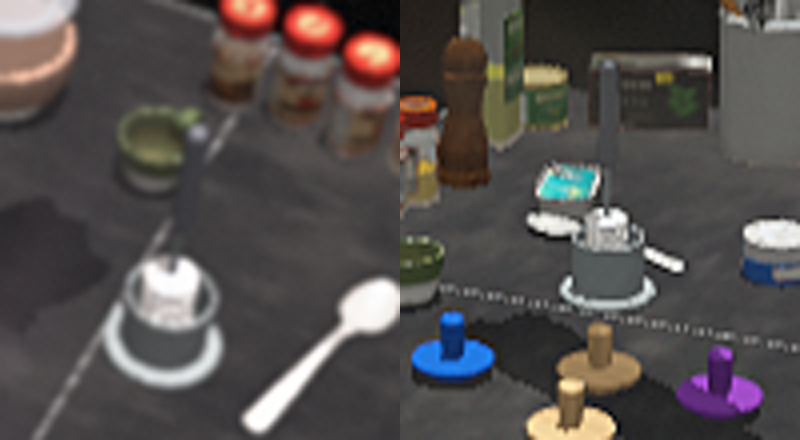

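The wrist view shows the stand foot centred near (279,208) and the handle end at (280,260). Handle top is at (197,130) in the scene crop and (608,63) in the side crop. The brush stands nearly vertical.

```bash
cat >> h.py <<'E'
def tri(obs):
    A=np.zeros((3,3));b=np.zeros(3)
    for uv,(K,T) in obs:
        d=T[:3,:3]@np.linalg.solve(K,[uv[0],uv[1],1.]);d/=np.linalg.norm(d);P=np.eye(3)-np.outer(d,d);A+=P;b+=P@T[:3,3]
    return np.linalg.solve(A,b)
E
python3 - <<'E'
from h import *
s,d,w=cam('scene'),cam('side'),cam('wrist')
print('handle tri',tri([((369.3,212.5),s),((302,165.7),d)]).round(3),tri([((369.3,212.5),s),((302,165.7),d),((280,260),w)]).round(3))
print('handle wrist',ray('wrist',(280,260),.222,w).round(3),'foot',ray('wrist',(279,208),.004,w).round(3))
print('cup',tri([((362.5,252.5),s),((302.2,210.5),d)]).round(3))
print('tallR',tri([((274.8,190),s),((238.8,230.2),d)]).round(3),'midL',tri([((231.2,180),s),((217.6,256.4),d)]).round(3))
need(.53,-.31,.2)
E
```

```text
handle tri [ 0.531 -0.313  0.231] [ 0.532 -0.314  0.23 ]
handle wrist [ 0.532 -0.318  0.222] foot [ 0.53  -0.322  0.004]
cup [ 0.53  -0.315  0.059]
tallR [0.61  0.032 0.1  ] midL [0.596 0.193 0.083]
at [ 0.5323 -0.2368  0.3975] shift [-0.0733 -0.0029  0.1974] twist [ 0.01 -0.01  0.4 ] F [ 0.2 -0.4  0. ] w 0.0424 g 0.0 t 2.85
```

```bash
python3 -m pendant '{"twist":[[0,0,0.4],[0,0,0.4],[0,0,0.4],[0,0,0.4],[0,0,0.4]],"xyz":[[-0.04,0,0],[-0.079,-0.002,0],[-0.079,-0.002,0.03],[-0.079,-0.002,0.07],[-0.079,-0.002,0.11]],"jaw":[0.5,0.5,0.5,0.5,0.5]}' >/dev/null
python3 -m pendant '{"twist":[[0,0,0],[0,0,0],[0,0,0],[0,0,0],[0,0,0]],"xyz":[[0,0,0.03],[0,0,0.06],[0,0,0.09],[0,0,0.107],[0,0,0.107]],"jaw":[0.5,0.5,0.5,0.5,0.5]}' >/dev/null
python3 -m pendant '{"twist":[[0,0,0],[0,0,0],[0,0,0],[0,0,0],[0,0,0]],"xyz":[[0,0,0],[0,0,0],[0,0,0],[0,0,0],[0,0,0]],"jaw":[0.5,0,0,0,0]}' 60
python3 - <<'E'
from h import *
need(.531,-.316,.18)
grab('scene','s3.png'); grab('side','d3.png')
a=cv2.resize(cv2.imread('pics/s3.png')[150:290,310:430],None,fx=3.3,fy=3.3,interpolation=cv2.INTER_CUBIC)
b=cv2.resize(cv2.imread('pics/d3.png')[120:260,240:360],None,fx=3.3,fy=3.3,interpolation=cv2.INTER_CUBIC)
cv2.imwrite('pics/cb3.png',np.hstack([a,b]))
E
```

```text
time_s: 4.35
tool_pos: [0.5314, -0.3171, 0.182]
ee_rot: [[0.001, 1.0, 0.003], [1.0, -0.001, -0.001], [-0.001, 0.003, -1.0]]
force: [1.0, 0.2, 5.6]
gripper_width: 0.0166
grasp_force: 59.0
at [ 0.5314 -0.3171  0.182 ] shift [ 0.0011 -0.0004  0.002 ] twist [ 0.15  0.07 -0.06] F [1.  0.2 5.6] w 0.0166 g 59.0 t 4.35
```

View pics/cb3.png

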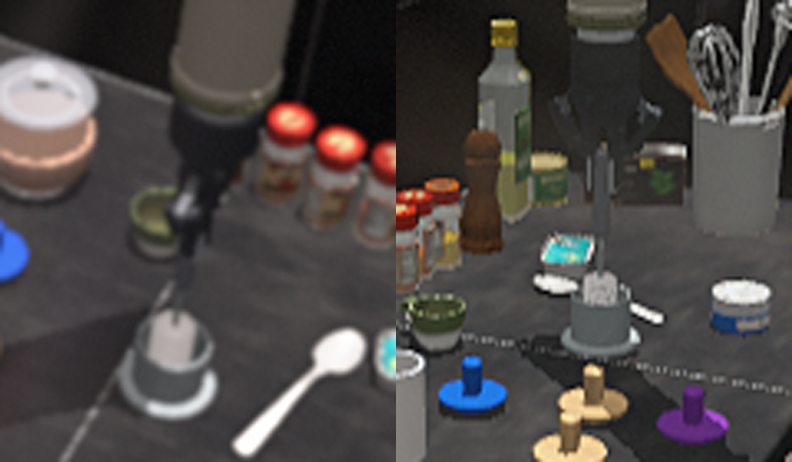

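The brush is gripped. I'll lift it and carry it over the tall tumbler.

```bash
python3 -m pendant '{"twist":[[0,0,0],[0,0,0],[0,0,0],[0,0,0],[0,0,0]],"xyz":[[0,0,-0.02],[0,0,-0.05],[0,0,-0.085],[0,0,-0.12],[0,0,-0.148]],"jaw":[0,0,0,0,0]}' >/dev/null
python3 -m pendant '{"twist":[[0,0,0],[0,0,0],[0,0,0],[0,0,0],[0,0,0]],"xyz":[[0.03,0.007,0],[0.07,0.015,0],[0.11,0.024,0],[0.15,0.033,0],[0.19,0.042,0]],"jaw":[0,0,0,0,0]}' >/dev/null
python3 -m pendant '{"twist":[[0,0,0],[0,0,0],[0,0,0],[0,0,0],[0,0,0]],"xyz":[[0.04,0.009,0],[0.08,0.018,0],[0.12,0.028,0],[0.15,0.035,0],[0.159,0.037,0]],"jaw":[0,0,0,0,0]}' >/dev/null
python3 -m pendant '{"twist":[[0,0,0],[0,0,0],[0,0,0],[0,0,0],[0,0,0]],"xyz":[[0,0,0],[0,0,0],[0,0,0],[0,0,0],[0,0,0]],"jaw":[0,0,0,0,0]}' >/dev/null
python3 - <<'E'
from h import *
need(.61,.032,.33)
grab('scene','s4.png'); grab('side','d4.png')
a=cv2.resize(cv2.imread('pics/s4.png')[120:240,200:320],None,fx=4,fy=4,interpolation=cv2.INTER_CUBIC)
b=cv2.resize(cv2.imread('pics/d4.png')[180:300,180:280],None,fx=4,fy=4,interpolation=cv2.INTER_CUBIC)
a=a[:,:400]
cv2.imwrite('pics/cb4.png',np.hstack([a,b]))
E
```

```text
at [0.6099 0.0312 0.3286] shift [ 0.0008  0.0001 -0.0014] twist [ 0.01 -0.   -0.17] F [ 0.4  0.2 -0.5] w 0.0163 g 58.6 t 6.45
```

View pics/cb4.png

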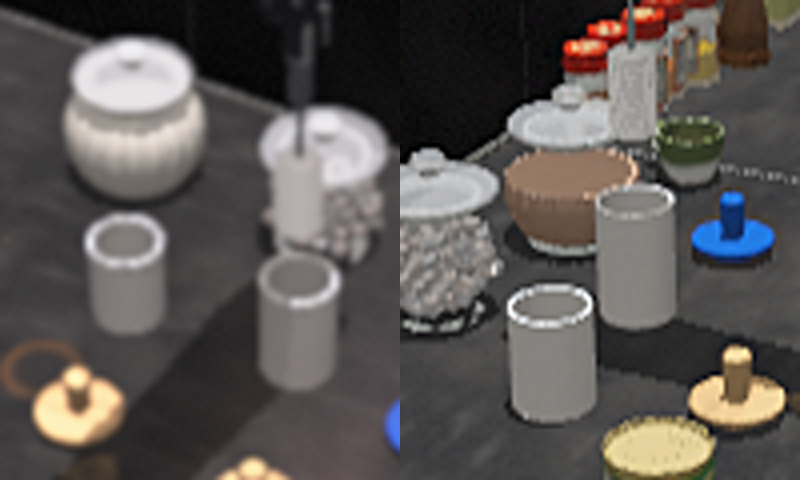

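The brush tip is at (297,236) in the scene half and (632,135) in the side half. The tall rim is at (299,279) and (636,203), and the middle rim at (126,240) and (551,306).

```bash
python3 - <<'E'
from h import *
s,d=cam('scene'),cam('side')
f=lambda a,b:tri([((200+a[0]/4,120+a[1]/4),s),((180+(b[0]-400)/4,180+b[1]/4),d)]).round(4)
print('tip',f((297,234),(632,134)),'tall',f((299,279),(636,203)),'mid',f((126,240),(551,306)))
E
```

```text
tip [0.6078 0.0323 0.1554] tall [0.6094 0.0323 0.0997] mid [0.5965 0.1921 0.0826]
```

```bash
python3 -m pendant '{"twist":[[0,0,0],[0,0,0],[0,0,0],[0,0,0],[0,0,0]],"xyz":[[0,0.001,0.03],[0,0.001,0.06],[0,0.001,0.09],[0,0.001,0.12],[0,0.001,0.145]],"jaw":[0,0,0,0,0]}' | grep -E "pos|force"
python3 -m pendant '{"twist":[[0,0,0],[0,0,0],[0,0,0],[0,0,0],[0,0,0]],"xyz":[[0,0,0],[0,0,0],[0,0,0],[0,0,0],[0,0,0]],"jaw":[0,0,0,0,0]}' | grep -E "pos|force"
python3 -m pendant '{"twist":[[0,0,0],[0,0,0],[0,0,0],[0,0,0],[0,0,0]],"xyz":[[0,0,-0.025],[0,0,-0.05],[0,0,-0.065],[0,0,-0.065],[0,0,-0.065]],"jaw":[0,0,0,0,0]}' | grep -E "pos|force"
python3 -m pendant '{"twist":[[0,0,0],[0,0,0],[0,0,0],[0,0,0],[0,0,0]],"xyz":[[0,0,0.025],[0,0,0.05],[0,0,0.065],[0,0,0.065],[0,0,0.065]],"jaw":[0,0,0,0,0]}' | grep -E "pos|force"
python3 -m pendant '{"twist":[[0,0,0],[0,0,0],[0,0,0],[0,0,0],[0,0,0]],"xyz":[[0,0,0],[0,0,0],[0,0,0],[0,0,0],[0,0,0]],"jaw":[0,0,0,0,0]}' | grep -E "pos|force"
python3 -m pendant '{"twist":[[0,0,0],[0,0,0],[0,0,0],[0,0,0],[0,0,0]],"xyz":[[0,0,-0.03],[0,0,-0.06],[0,0,-0.09],[0,0,-0.12],[0,0,-0.145]],"jaw":[0,0,0,0,0]}' | grep -E "pos|force"
python3 -m pendant '{"twist":[[0,0,0],[0,0,0],[0,0,0],[0,0,0],[0,0,0]],"xyz":[[0.01,0,0],[0.02,0,0],[0.03,0,0],[0.04,0,0],[0.05,0,0]],"jaw":[0,0,0,0,0]}' | grep -E "pos|force"
python3 - <<'E'
from h import *
need(.5965,.192,.33)
grab('scene','s5.png'); grab('side','d5.png')
a=cv2.resize(cv2.imread('pics/s5.png')[120:240,200:300],None,fx=4,fy=4,interpolation=cv2.INTER_CUBIC)
b=cv2.resize(cv2.imread('pics/d5.png')[180:300,180:280],None,fx=4,fy=4,interpolation=cv2.INTER_CUBIC)
cv2.imwrite('pics/cb5.png',np.hstack([a,b]))
E
```

```text
tool_pos: [0.6105, 0.0323, 0.1816]
force: [-0.4, 0.3, -1.4]
grasp_force: 58.6
tool_pos: [0.6114, 0.0324, 0.1842]
force: [-0.7, 0.7, -0.7]
grasp_force: 59.1
tool_pos: [0.611, 0.0324, 0.2481]
force: [0.1, -0.2, -0.6]
grasp_force: 59.1
tool_pos: [0.611, 0.0323, 0.1834]
force: [0.5, -0.2, -1.1]
grasp_force: 59.1
tool_pos: [0.6111, 0.0324, 0.1835]
force: [-0.2, 0.4, -2.0]
grasp_force: 59.1
tool_pos: [0.6111, 0.0323, 0.3303]
force: [-0.3, -0.3, -1.7]
grasp_force: 59.1
tool_pos: [0.6107, 0.0838, 0.3273]
force: [-0.0, -1.0, -0.0]
grasp_force: 59.1
at [0.6107 0.0838 0.3273] shift [ 0.1082 -0.0142 -0.0027] twist [-0.1   0.01 -0.02] F [-0. -1. -0.] w 0.0167 g 59.1 t 10.05
```

View pics/cb5.png

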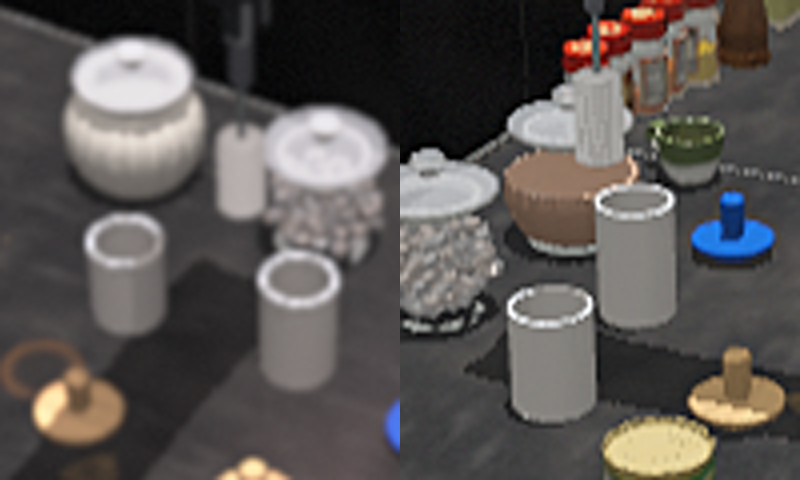

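Both tumblers are unmoved, with the tall rim at (299,279) and the middle rim at (126,240). Next I move above the middle tumbler and recheck numerically.

```bash
cat >> h.py <<'E'
def rims(f=None):
    "rim centroids (scene) of tumblers: bright pixels in generous boxes"
    im=grab('scene',f); g=cv2.cvtColor(im,cv2.COLOR_BGR2GRAY)
    for nm,(x0,y0,x1,y1) in dict(tall=(258,178,292,200),mid=(216,170,246,190)).items():
        ys,xs=np.where(g[y0:y1,x0:x1]>175)
        if len(xs): print(nm,len(xs),x0+(xs.min()+xs.max())/2,y0+(ys.min()+ys.max())/2)
        else: print(nm,'none')
E
python3 -m pendant '{"twist":[[0,0,0],[0,0,0],[0,0,0],[0,0,0],[0,0,0]],"xyz":[[0.03,-0.004,0],[0.07,-0.008,0],[0.1,-0.012,-0.002],[0.107,-0.012,-0.002],[0.107,-0.012,-0.002]],"jaw":[0,0,0,0,0]}' | grep -E "pos|force"
python3 - <<'E'
from h import *
a=cams.grab_frame
_g=grab
import h
h.grab=lambda n,f=None: cv2.imread('pics/s5.png')
rims(); h.grab=_g; rims('s6.png'); need(.598,.191,.33)
E
```

```text
tool_pos: [0.5989, 0.1909, 0.3298]
force: [-0.9, -0.6, -0.3]
grasp_force: 59.1
tall 84 274.5 189.5
mid 46 230.0 180.0
tall 83 274.5 189.5
mid 18 237.0 181.5
at [0.5993 0.1889 0.33  ] shift [ 0.0021 -0.0013  0.    ] twist [-0.01  0.06 -0.07] F [-0.4 -2.1 -0.8] w 0.0167 g 59.1 t 10.7
```

```bash
cat >> h.py <<'E'
def midside(im):
    "bounding extent of brightest rim pixels of the two tumblers, side view"
    g=cv2.cvtColor(im,cv2.COLOR_BGR2GRAY)
    for nm,(x0,y0,x1,y1) in dict(tall=(226,222,252,240),mid=(203,246,232,268)).items():
        b=g[y0:y1,x0:x1]; ys,xs=np.where(b>195); print('side',nm,len(xs),x0+np.percentile(xs,[2,98]) if len(xs) else '',y0+np.percentile(ys,[2,98]) if len(xs) else '')
E
python3 - <<'E'
from h import *
midside(cv2.imread('pics/d5.png')); midside(grab('side','d6.png'))
d=cv2.absdiff(cv2.imread('pics/d5.png'),cv2.imread('pics/d6.png')).max(2)[250:290,205:232]; print((d>60).sum())
need(.598,.191,.33)
E
```

```text
side tall 25 [229. 247.] [222.48 233.  ]
side mid 40 [203. 227.] [246.78 261.  ]
side tall 25 [229. 247.] [222.48 233.  ]
side mid 12 [203. 227.] [246.22 256.78]
25
at [0.5995 0.1877 0.3303] shift [ 0.0033 -0.0015  0.0003] twist [ 0.    0.07 -0.18] F [-0.1  0.2 -0.3] w 0.0169 g 59.1 t 10.75
```

```bash
python3 -m pendant '{"twist":[[0,0,0],[0,0,0],[0,0,0],[0,0,0],[0,0,0]],"xyz":[[0.002,0,0.02],[0.002,0,0.04],[0.002,0,0.05],[0.002,0,0.05],[0.002,0,0.05]],"jaw":[0,0,0,0,0]}' | grep -E "pos|force"
python3 - <<'E'
from h import *
need(.598,.191,.28); s,d=grab('scene','s7.png'),grab('side','d7.png')
a=cv2.resize(s[120:240,200:300],None,fx=4,fy=4,interpolation=cv2.INTER_CUBIC)
b=cv2.resize(d[180:300,180:280],None,fx=4,fy=4,interpolation=cv2.INTER_CUBIC)
cv2.imwrite('pics/cb7.png',np.hstack([a,b]))
E
```

```text
tool_pos: [0.5996, 0.1905, 0.2811]
force: [0.9, -0.3, -0.7]
grasp_force: 59.1
at [0.5996 0.1905 0.2811] shift [ 0.0005 -0.0016  0.0011] twist [ 0.04  0.   -0.14] F [ 0.9 -0.3 -0.7] w 0.0166 g 59.1 t 11.25
```

View pics/cb7.png

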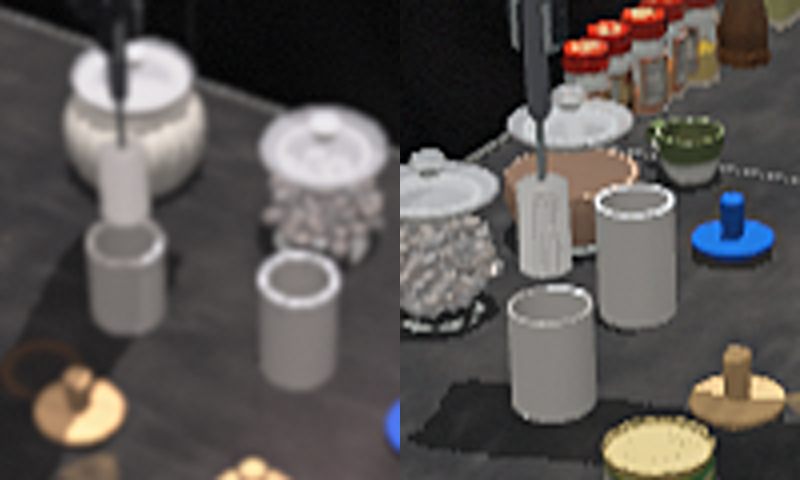

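Positions are unchanged, with the mid rim at (126,240) and (551,306). The tip sits about 3 mm too far in +x, so I correct that and scrub.

```bash
python3 -m pendant '{"twist":[[0,0,0],[0,0,0],[0,0,0],[0,0,0],[0,0,0]],"xyz":[[0,-0.003,0],[0,-0.003,0.02],[0,-0.003,0.05],[0,-0.003,0.08],[0,-0.003,0.097]],"jaw":[0,0,0,0,0]}' | grep -E "pos|force"
python3 -m pendant '{"twist":[[0,0,0],[0,0,0],[0,0,0],[0,0,0],[0,0,0]],"xyz":[[0,0,0],[0,0,0],[0,0,0],[0,0,0],[0,0,0]],"jaw":[0,0,0,0,0]}' | grep -E "pos|force"
python3 -m pendant '{"twist":[[0,0,0],[0,0,0],[0,0,0],[0,0,0],[0,0,0]],"xyz":[[0,0,-0.025],[0,0,-0.05],[0,0,-0.057],[0,0,-0.057],[0,0,-0.057]],"jaw":[0,0,0,0,0]}' | grep -E "pos|force"
python3 -m pendant '{"twist":[[0,0,0],[0,0,0],[0,0,0],[0,0,0],[0,0,0]],"xyz":[[0,0,0.025],[0,0,0.05],[0,0,0.057],[0,0,0.057],[0,0,0.057]],"jaw":[0,0,0,0,0]}' | grep -E "pos|force"
python3 -m pendant '{"twist":[[0,0,0],[0,0,0],[0,0,0],[0,0,0],[0,0,0]],"xyz":[[0,0,0],[0,0,0],[0,0,0],[0,0,0],[0,0,0]],"jaw":[0,0,0,0,0]}' | grep -E "pos|force"
python3 -m pendant '{"twist":[[0,0,0],[0,0,0],[0,0,0],[0,0,0],[0,0,0]],"xyz":[[0,0,-0.03],[0,0,-0.06],[0,0,-0.09],[0,0,-0.12],[0,0,-0.145]],"jaw":[0,0,0,0,0]}' | grep -E "pos|force"
python3 -c "
from h import *
need(.531,-.316,.33)"
```

```text
tool_pos: [0.5952, 0.1915, 0.1813]
force: [-0.8, 0.4, -1.3]
grasp_force: 59.1
tool_pos: [0.5967, 0.1915, 0.1843]
force: [0.6, -0.7, -0.5]
grasp_force: 59.1
tool_pos: [0.5958, 0.1914, 0.2394]
force: [0.7, -0.6, -1.8]
grasp_force: 59.1
tool_pos: [0.5965, 0.1914, 0.1839]
force: [0.1, -0.0, -0.9]
grasp_force: 59.1
tool_pos: [0.5962, 0.1915, 0.1834]
force: [-0.4, 0.7, -1.1]
grasp_force: 59.1
tool_pos: [0.5963, 0.1914, 0.3303]
force: [0.5, 0.9, -1.6]
grasp_force: 59.1
at [0.5963 0.1914 0.3303] shift [-0.5074 -0.0647 -0.    ] twist [ 0.07 -0.03 -0.07] F [ 0.5  0.9 -1.6] w 0.0161 g 59.1 t 14.35
```

```bash
python3 -m pendant '{"twist":[[0,0,0],[0,0,0],[0,0,0],[0,0,0],[0,0,0]],"xyz":[[-0.03,0,0],[-0.07,-0.005,0],[-0.11,-0.01,0],[-0.155,-0.015,0],[-0.2,-0.02,0]],"jaw":[0,0,0,0,0]}' >/dev/null
python3 -m pendant '{"twist":[[0,0,0],[0,0,0],[0,0,0],[0,0,0],[0,0,0]],"xyz":[[-0.045,-0.01,0],[-0.09,-0.02,0],[-0.135,-0.03,0],[-0.18,-0.04,0],[-0.215,-0.045,0]],"jaw":[0,0,0,0,0]}' >/dev/null
python3 -m pendant '{"twist":[[0,0,0],[0,0,0],[0,0,0],[0,0,0],[0,0,0]],"xyz":[[-0.035,0,0],[-0.07,0,0],[-0.093,0,0],[-0.093,0,0],[-0.093,0,0]],"jaw":[0,0,0,0,0]}' >/dev/null
python3 -c "
from h import *
need(.531,-.317,.182)
rims('s8.png')"
```

```text
at [ 0.5303 -0.3168  0.3281] shift [-0.0002  0.0007  0.1461] twist [-0.03 -0.   -0.15] F [ 0.2  0.7 -0.5] w 0.0162 g 59.0 t 15.85
tall 83 274.5 189.5
mid 69 231.0 180.0
```

```bash
python3 -m pendant '{"twist":[[0,0,0],[0,0,0],[0,0,0],[0,0,0],[0,0,0]],"xyz":[[0,0.001,0.03],[0,0.001,0.06],[0,0.001,0.09],[0,0.001,0.12],[0,0.001,0.138]],"jaw":[0,0,0,0,0]}' | grep -E "pos|force"
python3 -m pendant '{"twist":[[0,0,0],[0,0,0],[0,0,0],[0,0,0],[0,0,0]],"xyz":[[0,0,0.004],[0,0,0.007],[0,0,0.007],[0,0,0.007],[0,0,0.007]],"jaw":[0,0,0,0,0]}' | grep -E "pos|force"
python3 -m pendant '{"twist":[[0,0,0],[0,0,0],[0,0,0],[0,0,0],[0,0,0]],"xyz":[[0,0,0],[0,0,0],[0,0,0],[0,0,0],[0,0,0]],"jaw":[0.25,0.4,0.5,0.5,0.5]}' | grep -E "pos|force|wid"
python3 -m pendant '{"twist":[[0,0,0],[0,0,0],[0,0,0],[0,0,0],[0,0,0]],"xyz":[[0,0,-0.02],[0,0,-0.04],[0,0,-0.07],[0,0,-0.1],[0,0,-0.13]],"jaw":[0.5,0.5,0.5,0.5,0.5]}' | grep -E "pos|force"
python3 -c "
from h import *
need(.471,-.136,.3)
rims('s9.png');d=grab('side','d9.png')"
```

```text
tool_pos: [0.5317, -0.3136, 0.188]
force: [0.9, 0.2, -1.1]
grasp_force: 59.1
tool_pos: [0.532, -0.3168, 0.1844]
force: [-0.1, 0.5, -1.0]
grasp_force: 59.1
tool_pos: [0.5316, -0.3165, 0.1833]
force: [0.3, 0.2, 0.9]
gripper_width: 0.0428
grasp_force: 0.0
tool_pos: [0.5314, -0.3164, 0.3145]
force: [1.6, -0.6, -0.9]
grasp_force: 0.0
at [ 0.5314 -0.3164  0.3145] shift [ 0.1804 -0.0606  0.0145] twist [-0.01  0.   -0.08] F [ 1.6 -0.6 -0.9] w 0.0428 g 0.0 t 17.9
tall 83 274.5 189.5
mid 70 231.0 180.0
```

The brush is back and released. Now the covers: I move over them and measure with the wrist camera.

```bash
python3 -m pendant '{"twist":[[0,0,0],[0,0,0],[0,0,0],[0,0,0],[0,0,0]],"xyz":[[0.04,-0.01,-0.03],[0.08,-0.02,-0.05],[0.125,-0.03,-0.05],[0.17,-0.045,-0.05],[0.21,-0.06,-0.05]],"jaw":[0.5,0.5,0.5,0.5,0.5]}' >/dev/null
python3 -m pendant '{"twist":[[0,0,0],[0,0,0],[0,0,0],[0,0,0],[0,0,0]],"xyz":[[0.03,0,0],[0.03,0,0],[0.03,0,0],[0.03,0,0],[0.03,0,0]],"jaw":[0.5,0.5,0.5,0.5,0.5]}' >/dev/null
cat >> h.py <<'E'
def covers(f):
    st=manip.state(); im=grab('wrist',f); c=cam('wrist',st)
    hsv=cv2.cvtColor(im,cv2.COLOR_BGR2HSV); m=cv2.inRange(hsv,(8,60,60),(28,255,255))
    m=cv2.morphologyEx(m,cv2.MORPH_CLOSE,np.ones((7,7)))
    for k in cv2.findContours(m,cv2.RETR_EXTERNAL,cv2.CHAIN_APPROX_NONE)[0]:
        if cv2.contourArea(k)>500:
            e=cv2.fitEllipse(cv2.convexHull(k)); print(np.round(e[0],1),np.round(e[1],1),ray('wrist',e[0],.015,c).round(4))
E
python3 - <<'E'
from h import *
need(.471,-.136,.3); covers('w10.png')
E
```

```text
at [ 0.4718 -0.078   0.3632] shift [-0.058  -0.0005  0.0632] twist [-0.02  0.03 -0.23] F [-0.7  0.7  0. ] w 0.0432 g 0.0 t 19.0
[484.6 295.5] [54.9 76. ] [ 0.8284 -0.3114  0.015 ]
[277.5 196.4] [46.1 47.1] [ 0.4667 -0.1313  0.015 ]
[464.7 166.5] [83.3 94.4] [ 0.7568 -0.0845  0.015 ]
[263.2 122.6] [50.1 51.7] [ 0.4461 -0.0179  0.015 ]
[263.1  12.9] [46.8 73.7] [0.4486 0.1261 0.015 ]
```

View pics/w10.png

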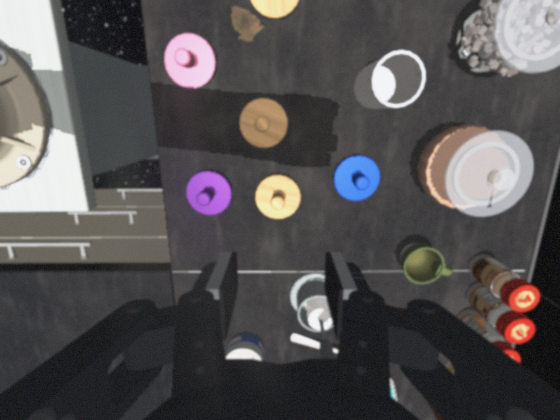

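The wrist view shows covers at (278,196) and (263,123). They lie at (0.466,-0.132) and (0.445,-0.018) and agree with the scene camera; the brush is in its stand at (319,320). I'll grasp cover c3.

```bash
python3 -m pendant '{"twist":[[0,0,0],[0,0,0],[0,0,0],[0,0,0],[0,0,0]],"xyz":[[-0.025,-0.003,0.03],[-0.05,-0.006,0.07],[-0.054,-0.006,0.115],[-0.054,-0.006,0.16],[-0.054,-0.006,0.2]],"jaw":[0.7,0.7,0.7,0.7,0.7]}' >/dev/null
python3 -m pendant '{"twist":[[0,0,0],[0,0,0],[0,0,0],[0,0,0],[0,0,0]],"xyz":[[0,0,0.03],[0,0,0.05],[0,0,0.07],[0,0,0.08],[0,0,0.08]],"jaw":[0.7,0.7,0.7,0.7,0.7]}' | grep -E "pos|force"
python3 -c "
from h import *
need(.466,-.132,.024)"
```

```text
tool_pos: [0.4648, -0.131, 0.0823]
force: [0.6, 0.0, 0.9]
grasp_force: 0.0
at [ 0.4648 -0.131   0.0823] shift [-0.001   0.0013  0.0583] twist [-0.15  0.03 -0.14] F [0.6 0.  0.9] w 0.0598 g 0.0 t 20.05
```

```bash
python3 -m pendant '{"twist":[[0,0,0],[0,0,0],[0,0,0],[0,0,0],[0,0,0]],"xyz":[[-0.001,0.001,0.02],[-0.001,0.001,0.04],[-0.001,0.001,0.054],[-0.001,0.001,0.058],[-0.001,0.001,0.058]],"jaw":[0.7,0.7,0.7,0.7,0.7]}' | grep -E "pos|force"
python3 -m pendant '{"twist":[[0,0,0],[0,0,0],[0,0,0],[0,0,0],[0,0,0]],"xyz":[[0,0,0],[0,0,0],[0,0,0],[0,0,0],[0,0,0]],"jaw":[0.3,0,0,0,0]}' 40| grep -E "pos|force|wid"
python3 -m pendant '{"twist":[[0,0,0],[0,0,0],[0,0,0],[0,0,0],[0,0,0]],"xyz":[[0,0,-0.01],[0,0,-0.04],[0,0,-0.08],[0,0,-0.12],[0,0,-0.16]],"jaw":[0,0,0,0,0]}' | grep -E "pos|force|wid"
python3 -c "
from h import *
need(.61,.032,.19)
rims('s11.png')"
```

```text
tool_pos: [0.4668, -0.1316, 0.0255]
force: [0.4, -0.4, 0.2]
grasp_force: 0.0
tool_pos: [0.4671, -0.1315, 0.026]
force: [-2.8, 1.2, 5.9]
gripper_width: 0.0199
grasp_force: 38.9
tool_pos: [0.4663, -0.1318, 0.1875]
force: [0.8, -0.2, -0.3]
gripper_width: 0.0199
grasp_force: 39.3
at [ 0.4663 -0.1318  0.1875] shift [ 0.1641  0.1433 -0.0025] twist [ 0.01  0.01 -0.12] F [ 0.8 -0.2 -0.3] w 0.0199 g 39.3 t 21.55
tall 84 274.5 189.5
mid 71 231.0 180.0
```

```bash
python3 -m pendant '{"twist":[[0,0,0],[0,0,0],[0,0,0],[0,0,0],[0,0,0]],"xyz":[[0.03,0.025,0],[0.065,0.055,0],[0.1,0.085,0],[0.135,0.115,0],[0.16,0.138,0]],"jaw":[0,0,0,0,0]}' >/dev/null
python3 -m pendant '{"twist":[[0,0,0],[0,0,0],[0,0,0],[0,0,0],[0,0,0]],"xyz":[[0.004,0.006,0],[0.004,0.006,0],[0.004,0.006,0.02],[0.004,0.006,0.04],[0.004,0.006,0.04]],"jaw":[0,0,0,0,0]}' | grep -E "pos|force|wid"
python3 - <<'E'
from h import *
need(.61,.032,.117)
s=grab('scene','s12.png'); d=grab('side','d12.png')
a=cv2.resize(s[120:240,220:320],None,fx=4,fy=4,interpolation=cv2.INTER_CUBIC)
b=cv2.resize(d[160:280,190:290],None,fx=4,fy=4,interpolation=cv2.INTER_CUBIC)
cv2.imwrite('pics/cb12.png',np.hstack([a,b]))
for n,im in(('scene',s),('side',d)):
    m=cv2.inRange(cv2.cvtColor(im,cv2.COLOR_BGR2HSV),(8,60,60),(28,255,255))
    for z in (.03,): print(n,'pred disc',proj(n,[.6105,.032,.054],cam(n)).round(1),'rim',proj(n,[.6095,.032,.1],cam(n)).round(1))
    k,_,st,ce=cv2.connectedComponentsWithStats(m)
    for i in range(1,k):
        if st[i,4]>60: print(n,st[i],ce[i].round(1))
E
```

```text
tool_pos: [0.6085, 0.0305, 0.1433]
force: [-0.5, -0.3, -2.1]
gripper_width: 0.0201
grasp_force: 39.4
at [0.6085 0.0305 0.1433] shift [0.0015 0.0016 0.0263] twist [-0.26  0.06 -0.22] F [-0.5 -0.3 -2.1] w 0.0201 g 39.4 t 22.6
scene pred disc [274.7 200. ] rim [274.8 189.9]
scene [ 324    0  236   58 7025] [479.6  19. ]
scene [  0  48  21  26 229] [ 9.3 57.6]
scene [159 106  21  12  65] [169.2 112.2]
scene [264 172  23  19 263] [275.3 183.2]
scene [522 183  17  18 210] [529.4 191.1]
scene [304 184  36  23 536] [321.3 195.6]
scene [373 190  13  14 127] [378.6 195.9]
scene [179 192  12  19  96] [185.6 199. ]
scene [387 198  15  14 121] [393.9 204.9]
scene [438 200  15  11 111] [444.7 205.1]
scene [463 203  15  12 121] [469.8 209. ]
scene [200 205  32  27 478] [216.7 219.3]
scene [405 207  12  12  89] [410.3 212.7]
scene [352 210  13  10  67] [357.7 214.2]
scene [432 217  14  15 109] [436.9 222.7]
scene [520 233  27  36 732] [532.2 250.9]
scene [216 234  13   7  63] [223.1 237.2]
scene [251 234  25  22 399] [262.7 245. ]
scene [536 298  23  18 158] [549.2 308.6]
scene [453 398  17  18 100] [460.3 406.2]
side pred disc [239.  243.5] rim [238.9 230.5]
side [    0     0   560    85 29356] [244.7  27.9]
side [316 124  20  30 219] [324.1 137. ]
side [269 126   8   9  68] [272.4 129.9]
side [355 131  16  23 125] [363.1 138.7]
side [254 159  19  42 303] [264.7 179.1]
side [281 166  11   7  62] [285.6 168.5]
side [206 200  45  42 728] [225.2 225. ]
side [281 244  23  20 270] [292.1 255.3]
side [230 266  58  35 772] [255.1 285.2]
side [  0 296 125  78 569] [ 57.  328.5]
side [231 309  28   9  75] [244.3 314.1]
side [   0  316  149  104 1622] [ 73.  375.2]
side [118 334 101  86 737] [169.4 385.2]
```

```bash
python3 -m pendant '{"twist":[[0,0,0],[0,0,0],[0,0,0],[0,0,0],[0,0,0]],"xyz":[[0.001,0.001,0],[0.001,0.001,0],[0.001,0.001,0.007],[0.001,0.001,0.014],[0.001,0.001,0.014]],"jaw":[0,0,0,0,0]}' | grep -E "pos|force|wid"
python3 -m pendant '{"twist":[[0,0,0],[0,0,0],[0,0,0],[0,0,0],[0,0,0]],"xyz":[[0,0,0.004],[0,0,0.008],[0,0,0.012],[0,0,0.012],[0,0,0.012]],"jaw":[0,0,0,0,0]}' | grep -E "pos|force|wid"
```

```text
tool_pos: [0.6111, 0.0335, 0.1298]
force: [-0.2, 0.3, -0.7]
gripper_width: 0.0198
grasp_force: 39.4
tool_pos: [0.6119, 0.0334, 0.1192]
force: [0.5, 0.9, -0.1]
gripper_width: 0.0201
grasp_force: 39.4
```

```bash
python3 -m pendant '{"twist":[[0,0,0],[0,0,0],[0,0,0],[0,0,0],[0,0,0]],"xyz":[[-0.001,-0.001,0.001],[-0.001,-0.001,0.002],[-0.001,-0.001,0.003],[-0.001,-0.001,0.003],[-0.001,-0.001,0.003]],"jaw":[0,0,0,0,0]}' | grep -E "pos|force|wid"
```

```text
tool_pos: [0.611, 0.0323, 0.1164]
force: [-1.1, -0.8, 0.9]
gripper_width: 0.02
grasp_force: 39.4
```

Height is consistent with the plug being inside. I release it, retreat and look.

```bash
python3 -m pendant '{"twist":[[0,0,0],[0,0,0],[0,0,0],[0,0,0],[0,0,0]],"xyz":[[0,0,0],[0,0,0],[0,0,0],[0,0,0],[0,0,0]],"jaw":[0.35,0.5,0.5,0.5,0.5]}' | grep -E "pos|force|wid"
python3 -m pendant '{"twist":[[0,0,0],[0,0,0],[0,0,0],[0,0,0],[0,0,0]],"xyz":[[0,0,-0.02],[0,0,-0.05],[0,0,-0.08],[0,0,-0.11],[0,0,-0.14]],"jaw":[0.5,0.5,0.5,0.5,0.5]}' >/dev/null
python3 -m pendant '{"twist":[[0,0,0],[0,0,0],[0,0,0],[0,0,0],[0,0,0]],"xyz":[[-0.02,-0.04,-0.01],[-0.02,-0.08,-0.02],[-0.02,-0.12,-0.03],[-0.02,-0.14,-0.03],[-0.02,-0.14,-0.03]],"jaw":[0.5,0.5,0.5,0.5,0.5]}' >/dev/null
python3 - <<'E'
from h import *
need(.5,.1,.3); covers('w13.png')
s=grab('scene','s13.png'); d=grab('side','d13.png')
for n,im,box in(('scene',s,(255,170,295,205)),('side',d,(220,205,262,245))):
    x0,y0,x1,y1=box
    m=cv2.inRange(cv2.cvtColor(im,cv2.COLOR_BGR2HSV),(8,60,60),(28,255,255))[y0:y1,x0:x1]
    k,_,st,ce=cv2.connectedComponentsWithStats(m)
    for i in range(1,k):
        if st[i,4]>60: print(n,st[i][:2]+[x0,y0],st[i][2:],ce[i]+[x0,y0])
    for dz in(.106,.143): print(n,proj(n,[.6095,.032,dz],cam(n)).round(1))
rims()
E
```

```text
tool_pos: [0.611, 0.0324, 0.1163]
force: [0.4, -0.2, -0.1]
gripper_width: 0.0427
grasp_force: 0.0
at [0.4693 0.0124 0.2871] shift [ 0.0876  0.0307 -0.0126] twist [ 0.06 -0.18 -0.05] F [-0.1 -0.3  0.9] w 0.0429 g 0.0 t 25.7
[486.  246.4] [ 91.  103.9] [ 0.7592 -0.0932  0.015 ]
[263.  194.2] [54.  55.4] [ 0.446  -0.0176  0.015 ]
[417.9 167.5] [67.5 75.9] [0.6495 0.0185 0.015 ]
[280.7  44.3] [ 65.4 149.1] [0.4697 0.1643 0.015 ]
scene [263 178] [ 24  20 339] [274.61946903 188.12389381]
scene [274.8 188.6]
scene [274.9 180. ]
side [220 216] [ 31  26 491] [231.96130346 226.95112016]
side [238.8 228.7]
side [238.5 218. ]
tall 233 274.5 187.0
mid 70 231.0 180.0
```

The tall tumbler's cover looks seated: disc centroid at (274.6,188.1), against a prediction of about (274.8,188). Next is cover c2 at (0.4455,-0.018).

```bash
python3 -m pendant '{"twist":[[0,0,0],[0,0,0],[0,0,0],[0,0,0],[0,0,0]],"xyz":[[-0.015,-0.012,0.03],[-0.03,-0.024,0.07],[-0.03,-0.024,0.115],[-0.03,-0.024,0.16],[-0.03,-0.024,0.2]],"jaw":[0.7,0.7,0.7,0.7,0.7]}' >/dev/null
python3 -m pendant '{"twist":[[0,0,0],[0,0,0],[0,0,0],[0,0,0],[0,0,0]],"xyz":[[0,0,0],[0,0,0],[0,0,0],[0,0,0],[0,0,0]],"jaw":[0.7,0.7,0.7,0.7,0.7]}' | grep -E "pos|force"
python3 -c "
from h import *
need(.4455,-.018,.025)"
```

```text
tool_pos: [0.4481, -0.0172, 0.0878]
force: [0.3, -0.3, 0.5]
grasp_force: 0.0
at [ 0.4481 -0.0172  0.0878] shift [-0.0009 -0.0028  0.0628] twist [ 0.15 -0.06 -0.06] F [ 0.3 -0.3  0.5] w 0.0594 g 0.0 t 26.9
```

```bash
python3 -m pendant '{"twist":[[0,0,0],[0,0,0],[0,0,0],[0,0,0],[0,0,0]],"xyz":[[-0.001,-0.002,0.02],[-0.001,-0.002,0.04],[-0.001,-0.002,0.058],[-0.001,-0.002,0.062],[-0.001,-0.002,0.062]],"jaw":[0.7,0.7,0.7,0.7,0.7]}' | grep -E "pos|force"
python3 -m pendant '{"twist":[[0,0,0],[0,0,0],[0,0,0],[0,0,0],[0,0,0]],"xyz":[[0,0,0],[0,0,0],[0,0,0],[0,0,0],[0,0,0]],"jaw":[0.3,0,0,0,0]}' 40| grep -E "pos|force|wid"
python3 -m pendant '{"twist":[[0,0,0],[0,0,0],[0,0,0],[0,0,0],[0,0,0]],"xyz":[[0,0,-0.01],[0,0,-0.04],[0,0,-0.08],[0,0,-0.12],[0,0,-0.16]],"jaw":[0,0,0,0,0]}' | grep -E "pos|force|wid"
python3 -c "
from h import *
need(.5965,.192,.19)
rims('s14.png');midside(grab('side','d14.png'))"
```

```text
tool_pos: [0.4449, -0.0184, 0.0246]
force: [0.3, -0.0, 0.2]
grasp_force: 0.0
tool_pos: [0.4457, -0.0183, 0.0253]
force: [-1.4, 0.6, 6.2]
gripper_width: 0.02
grasp_force: 38.8
tool_pos: [0.4445, -0.019, 0.1865]
force: [1.0, 0.5, -0.5]
gripper_width: 0.0199
grasp_force: 39.3
at [ 0.4445 -0.019   0.1865] shift [ 0.2114  0.1515 -0.0034] twist [ 0.01  0.01 -0.13] F [ 1.   0.5 -0.5] w 0.0199 g 39.3 t 28.4
tall 147 277.5 187.5
mid 71 231.0 180.0
side tall 101 [229. 249.] [224. 231.]
side mid 45 [203. 227.] [246.88 261.  ]
```

```bash
python3 -m pendant '{"twist":[[0,0,0],[0,0,0],[0,0,0],[0,0,0],[0,0,0]],"xyz":[[0.035,0.01,-0.02],[0.08,0.03,-0.03],[0.12,0.05,-0.03],[0.155,0.075,-0.03],[0.185,0.105,-0.03]],"jaw":[0,0,0,0,0]}' >/dev/null
python3 -m pendant '{"twist":[[0,0,0],[0,0,0],[0,0,0],[0,0,0],[0,0,0]],"xyz":[[0.026,0.03,0],[0.026,0.046,0.02],[0.026,0.046,0.05],[0.026,0.046,0.08],[0.026,0.046,0.09]],"jaw":[0,0,0,0,0]}' >/dev/null
python3 -m pendant '{"twist":[[0,0,0],[0,0,0],[0,0,0],[0,0,0],[0,0,0]],"xyz":[[0,0,0],[0,0,0],[0,0,0],[0,0,0],[0,0,0]],"jaw":[0,0,0,0,0]}' >/dev/null
python3 - <<'E'
from h import *
need(.5965,.192,.0973)
s=grab('scene','s15.png'); d=grab('side','d15.png')
for n,im,box in(('scene',s,(212,150,250,190)),('side',d,(195,225,240,265))):
    x0,y0,x1,y1=box
    m=cv2.inRange(cv2.cvtColor(im,cv2.COLOR_BGR2HSV),(8,60,60),(28,255,255))[y0:y1,x0:x1]
    k,_,st,ce=cv2.connectedComponentsWithStats(m)
    for i in range(1,k):
        if st[i,4]>60: print(n,st[i][:2]+[x0,y0],st[i][2:],ce[i]+[x0,y0])
    print(n,proj(n,[.5965,.192,.14],cam(n)).round(1),proj(n,[.5965,.192,.082],cam(n)).round(1))
E
```

```text
at [0.5966 0.1926 0.1253] shift [-0.0006 -0.0001  0.028 ] twist [ 0.07 -0.04 -0.07] F [-0.5 -0.1 -0.2] w 0.0199 g 39.4 t 30.0
scene [220 162] [ 23  19 254] [230.99606299 173.03543307]
scene [230.7 167. ] [231.5 180.3]
side [206 225] [ 34  28 398] [221.31155779 240.18090452]
side [216.9 238.6] [217.7 256.5]
```

```bash
python3 -m pendant '{"twist":[[0,0,0],[0,0,0],[0,0,0],[0,0,0],[0,0,0]],"xyz":[[0,0,0.005],[0,0,0.011],[0,0,0.017],[0,0,0.022],[0,0,0.022]],"jaw":[0,0,0,0,0]}' | grep -E "pos|force|wid"
python3 -m pendant '{"twist":[[0,0,0],[0,0,0],[0,0,0],[0,0,0],[0,0,0]],"xyz":[[0,0,0.002],[0,0,0.004],[0,0,0.006],[0,0,0.006],[0,0,0.006]],"jaw":[0,0,0,0,0]}' | grep -E "pos|force|wid"
```

```text
tool_pos: [0.5955, 0.1922, 0.101]
force: [-0.9, 0.1, -1.0]
gripper_width: 0.0198
grasp_force: 39.4
tool_pos: [0.5966, 0.1925, 0.0975]
force: [-2.7, -0.4, 6.4]
gripper_width: 0.0203
grasp_force: 40.1
```

Contact comes at 0.0975, which is the seated height. I release, retreat and inspect.

```bash
python3 -m pendant '{"twist":[[0,0,0],[0,0,0],[0,0,0],[0,0,0],[0,0,0]],"xyz":[[0,0,0],[0,0,0],[0,0,0],[0,0,0],[0,0,0]],"jaw":[0.35,0.5,0.5,0.5,0.5]}' | grep -E "pos|force|wid"
python3 -m pendant '{"twist":[[0,0,0],[0,0,0],[0,0,0],[0,0,0],[0,0,0]],"xyz":[[0,0,-0.02],[0,0,-0.05],[0,0,-0.09],[0,0,-0.13],[0,0,-0.17]],"jaw":[0.5,0.5,0.5,0.5,0.5]}' >/dev/null
python3 -m pendant '{"twist":[[0,0,0],[0,0,0],[0,0,0],[0,0,0],[0,0,0]],"xyz":[[0.03,-0.03,-0.02],[0.06,-0.06,-0.04],[0.09,-0.09,-0.06],[0.1,-0.1,-0.06],[0.1,-0.1,-0.06]],"jaw":[0.5,0.5,0.5,0.5,0.5]}' >/dev/null
python3 -m pendant '{"twist":[[0,0,0],[0,0,0],[0,0,0],[0,0,0],[0,0,0]],"xyz":[[0,0,0],[0,0,0],[0,0,0],[0,0,0],[0,0,0]],"jaw":[0.5,0.5,0.5,0.5,0.5]}' >/dev/null
python3 - <<'E'
from h import *
need(.5,.2,.3)
s=grab('scene','s16.png'); d=grab('side','d16.png')
r=lambda im,k:cv2.resize(im,None,fx=k,fy=k,interpolation=cv2.INTER_CUBIC)
a=r(s[150:230,210:310],4); b=r(d[185:285,190:290],4)[:, :400]
e=r(s[190:285,320:420],4)[:280]; 
top=np.hstack([a[:320],b[:320]]); bot=np.hstack([e,r(d[150:220,250:350],4)])
cv2.imwrite('pics/cb16.png',np.vstack([top,bot]))
E
```

```text
tool_pos: [0.5961, 0.1924, 0.0962]
force: [0.1, 0.1, -0.3]
gripper_width: 0.043
grasp_force: 0.0
at [0.4967 0.2919 0.3261] shift [-0.0919  0.0035  0.0261] twist [-0.01  0.03 -0.14] F [ 1.  -0.1 -0.7] w 0.043 g 0.0 t 33.1
```

View pics/cb16.png

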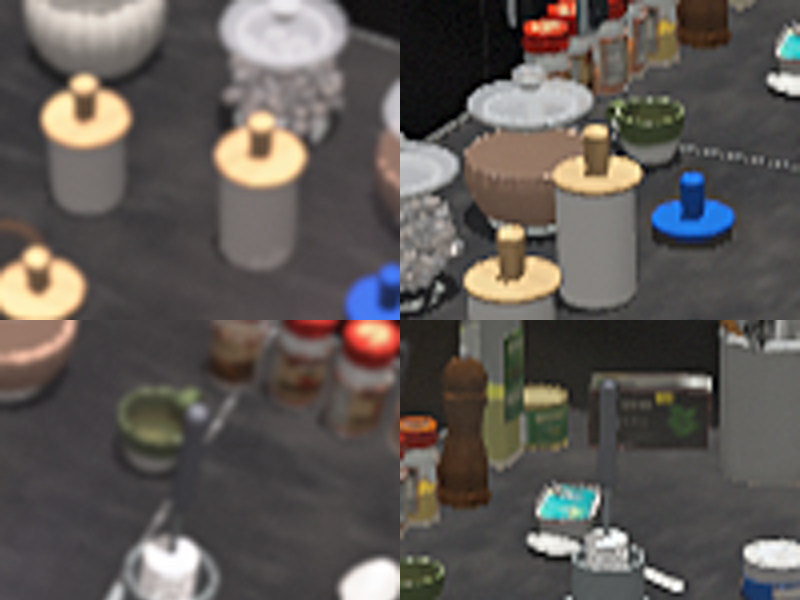

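Both covers sit flat and level: scene discs at (87,117) and (261,155), side discs at (512,280) and (597,172). The brush stands upright in the cup, with its handle top at (197,410) and (608,385). The robot is touching nothing.

```bash
python3 -c "
from rig import manip
print(manip.finish_job())"
```

```text
the job is handed in; nothing more can be done
None
```

The job is handed in: the tall and middle tumblers (no short one was there) were scrubbed in order and covered, the brush is back upright in its stand, and one spare cover stays where it was; the hand-in returned no verdict, but the last pictures show both covers level.

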